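# Balance the bottle tray on the rocking mixer

### The arm

A 7-joint arm with a two-finger parallel gripper is mounted at the origin on the work surface. World frame = base frame: x ahead of the robot, y to its left, z up, the work surface at z = 0. Lengths are in mm, angles in rad, forces in N, time in s.
With the tool pointing down it reaches from about 400 to 875 mm from the base axis. Payload 4.4 kg.
Tool frame: the origin (TCP) lies at the very end of the fingers, on their centre line; the grasp point (between the pads) lies 19 mm behind it; z points along the fingers, y is the line along which they close (so a half turn about z gives the same grasp; the last joint's range is limited). The gripper opens to 85 mm and grips with 20 to 120 N. Pads are 22 mm wide; open, the fingers measure 114 mm over their backs; the gripper's body (76 mm by 85 mm) begins 54 mm behind the grasp point. The pads swing forward as they close: fully open they stand 13 mm farther back than shut.
Start: joints at [1.128, 0.628, 0.038, 1.517, -0.027, 0.996, -0.02], TCP at [239.193, -604.404, 231.313] pointing down, gripper open.
Joint ranges: [-3.06, 3.06], [-0.37, 2.12], [-1.25, 1.32], [0.18, 2.47], [-1.1, 4.24], [0.23, 1.98], [-2.94, 2.94]. Speed limits (rad/s): [2.57, 2.57, 3.14, 3.14, 3.14, 3.14, 3.14].

### API

Orientations are given as [roll, pitch, yaw] about the fixed x, y, z axes, in that order (R = Rz(yaw) Ry(pitch) Rx(roll)).
In Python, from cell import status, get_image, ctrl, models gives the robot as it stands.
- The arm moves only by the shell command python3 -m handwheel 'ROWS' [OPENING]. ROWS is JSON, a list of rows, each an object with "delta_pos": the shift along the world's x, y, z in cm, a list of three; "yaw": the turn about the world's z in rad. A call has 1 to 10 rows; each row shifts and turns the commanded pose from where the row before left it; what a row does not reach is not made up. A row lasts 1/12 s, in which the tool goes at most 41.7 mm and 7.16 degrees, less where a joint would pass 70% of its speed; a pose out of reach is approached as far as the arm can. A call is refused whole if a number of a shift passes 4.17 or a number of a turn 0.125, either way. A call with a gripper value outside its range is refused whole. OPENING is the opening, from -1 (shut) to 1 (fully open), set as the call begins (- or left out, the last holds). The fingers move at their own pace and stop on an object; the grip force is fixed at half the most. Time passes only in rows, so rows that do not move let the fingers close. It gives the time, the measured TCP pose, the force, the opening and the grip force at its end, in the units of the state.
- status.read_state(): the state, without advancing time (a new reading comes with each control period).
- get_image(name): name is "scene" or "top" or "wrist"; returns a dict with "color" (420x560x3 uint8, red, green, blue), "z_map" (420x560 float32, mm along the optical axis (not along the pixel's ray), 0 where there is no reading), "fx", "fy", "cx", "cy" (pixels), "position" and "rotation" of the camera in the world; the wrist camera has in their place "hand_eye" (4x4, takes a point from camera to tool coordinates, whose origin is the TCP and whose axes are the flange's). Camera axes: x right, y up, looking along -z (the intrinsics and any distortion apply to the point x, -y, -z); pixel columns grow to the right and rows downward; lengths in mm; the calibration is good to about 2 mm. The wrist camera is an equidistant fisheye: a pixel r from the principal point sees the ray r / f radians off the axis. A picture is of the moment at which its call begins: read the wrist's pose just before it.
- ctrl.finish_job(): hands the job in; it is judged then, once.
Trained networks look in a picture, given as the dict that the camera call returned (one of the last four; its "shot" number tells which), for a name from the list of things; names that differ only in an ending like _2 or _b are one class to them, and where a whole thing is asked for, a point or a joint stands for the part that bears it (a point fixed in the world has none). Each returns a list of dicts, best first, with "score" (0 to 1); they miss things now and then, are a little off and sometimes report something else, mostly with a low value. They report only what shows in the picture. A call takes as long as a camera call. They do not tell look-alikes from the thing itself.
- models.boxes_of(picture, name): "rect" ([left, top, right, bottom] in pixels, round what is visible of it).
The state is a dict: "clock": time; "qpos": joint angles; "qd": joint speeds; "tau": joint torques, N m; "eef_pos": TCP position; "tool_rot": TCP orientation; "force": force on the tool from outside, world axes, zero at the start; "torque": the same for the moment, N m; "width": finger opening in mm; "gripper_force": force on a finger pad.
Only numpy, scipy, OpenCV 4.12 (cv2) and the standard library are available. Lean on these libraries where they do the work, as an engineer would, in place of code of your own. Each camera call takes 0.05 s, during which the arm holds its last target. There are 200 camera calls.

### The job

The blue two-jar tray has tipped over to one side on the rocking mixer, because one jar is fuller than the other. Shift the tray along over the grey rounded hump until it balances there by itself, level and still, lying on the hump alone and clear of the orange bump stops. Leave both jars in their pockets, and do not disturb the flask, the carton and the small bottle.

Things in the scene. Friction and masses are not known exactly. Their poses are not given: they have to be found in the camera images.
- mixer: rocking mixer, fixed: white housing 210 (x) x 220 (y) x 70 mm high, origin under its centre. A grey half-round hump of 70 mm radius rises through its top, ridge along x (straight for 56 mm, round ends), top 110 mm above the origin. Two orange bump stops, bars along x at y = -72 and +72 mm, 70 mm long, tops 99.9 mm high, catch the tray when it tips (about 0.15 rad)
- hump_top (a point): middle of the hump's ridge, its highest point; axes as the mixer
- tray: blue tray 68 (x) x 200 (y) mm, about 250 g, origin under its centre, z up from its flat underside; floor 6 mm. End walls: outer faces at y = -100 and +100, 10 thick, 30 high (mm); side walls 6 thick, 22 high; dividers 20 high at y = -32 and +32. A jar pocket at each end. It lies across the hump and tips to the heavy side; loaded mass centre 20 to 26 mm above underside
- jar_a: amber jar with white cap and paper label, 52 mm across, 54 mm tall, origin under its base, 6 mm above the tray underside; it stands in the pocket at one end of the tray (about 62 mm from the middle). One jar is nearly full, the other nearly empty; they look alike and contents vary (jars weigh about 60 to 400 g)
- jar_b: amber jar with white cap and paper label, 52 mm across, 54 mm tall, origin under its base, 6 mm above the tray underside; it stands in the pocket at one end of the tray (about 62 mm from the middle). One jar is nearly full, the other nearly empty; they look alike and contents vary (jars weigh about 60 to 400 g)
- flask: bystander: red flask with black cap, 66 mm across, 200 mm tall, origin under its base
- carton: bystander: green carton 70 x 120 x 50 mm, origin under its centre
- ink_bottle: bystander: small blue bottle, white cap, 36 mm across, 60 mm tall, origin under its base
There are look-alikes about, which are no part of the job. What is shaped like the jar_b but purple or turquoise is not meant. There is more than one size of the tray; the job needs the smaller.

How it is judged (in metres and radians):
At the end, for the whole second after the job is handed in: The tray rests on the hump alone, level within 0.08 rad (about 4.5 degrees), and still, its centre within 60 mm of the hump's top; both jars stand in their pockets (angle between tray's own z axis and vertical below 0.08 rad and z of tray in the frame of hump_top between -0.008 and 0.008 m and horizontal distance between tray and hump_top below 0.06 m and contact force between tray and mixer above 1 N and linear speed of tray below 0.03 m/s and angular speed of tray below 0.15 rad/s and z of each of jar_a, jar_b in the frame of tray below 0.012 m and angle between each of jar_a, jar_b's own z axis and vertical below 0.15 rad and horizontal distance between jar_a and tray between 0.055 and 0.07 m and horizontal distance between jar_b and tray between 0.055 and 0.07 m); the robot touches nothing.
It fails at once if the red flask is knocked or pushed away (more than 30 mm) (distance of flask from where it was at the start of the episode above 0.03 m).
It fails at once if the green carton is knocked or pushed away (more than 30 mm) (distance of carton from where it was at the start of the episode above 0.03 m).
It fails at once if the small blue bottle is knocked or pushed away (more than 30 mm) (distance of ink_bottle from where it was at the start of the episode above 0.03 m).
It fails at once if a jar is taken or tipped out of its pocket in the tray (z of jar_a in the frame of tray above 0.025 m or angle between jar_a's own z axis and vertical above 0.8 rad).
It fails at once if a jar is taken or tipped out of its pocket in the tray (z of jar_b in the frame of tray above 0.025 m or angle between jar_b's own z axis and vertical above 0.8 rad).
It also fails if it takes over 72 s, if anything falls off the work surface, if the arm or the gripper's body presses on something with over 40 N, if the wrist force passes 120 N, or if a joint passes its speed limit or range.

## Working session

There is one attempt and no reset: what is moved stays moved. The work goes in short steps, Python scripts to look and compute and a shell command to move; the robot and the scene stay as the last step left them, time stands still between calls to the robot, and variables do not carry over. Pictures are saved under pics/ and viewed, at most 10 in all, crops included, and the job is handed in when it is done.

```bash
mkdir -p pics; cat > h.py <<'E'
import numpy as np, cv2
from cell import status, get_image, ctrl, models
def pts(p):
    z=p["z_map"]; v,u=np.mgrid[0:z.shape[0],0:z.shape[1]]
    c=np.stack([(u-p["cx"])/p["fx"]*z,-(v-p["cy"])/p["fy"]*z,-z],-1)
    w=c@np.array(p["rotation"]).T+np.array(p["position"]); w[z==0]=np.nan
    return w
def save(p,n): cv2.imwrite("pics/"+n,p["color"][...,::-1])
E
python3 - <<'E'
from h import *
print(status.read_state())
for n in("top","scene"):
    p=get_image(n); save(p,n+"1.png"); np.savez("/tmp/"+n+"1.npz",w=pts(p),c=p["color"]); w=pts(p)
    for k in("mixer","tray","jar_a","flask","carton","ink_bottle"):
        for b in models.boxes_of(p,k):
            r=np.array(b["rect"]); u,v=((r[:2]+r[2:])/2).astype(int)
            print(n,k,r.round(),round(b["score"],2),w[v,u].round())
E
```

```text
{'clock': 0.0, 'qpos': array([ 1.12822929,  0.6293068 ,  0.03844108,  1.51837877, -0.02699683,
        0.99633016, -0.02000424]), 'qd': array([-1.55127209e-04, -1.19165780e-03,  3.95349830e-04, -1.35545015e-03,
        7.96634524e-04,  2.13564636e-05, -8.65205842e-04]), 'tau': array([-1.27973203e-04, -5.63400185e+01,  1.22620337e+00, -1.93444705e+01,
        1.09583544e-02,  1.05129916e-02,  5.02140153e-06]), 'eef_pos': array([ 238.93694502, -603.8043399 ,  230.41113857]), 'tool_rot': array([-3.13968770e+00,  2.57327303e-05,  3.76765019e-01]), 'force': array([ 0.94186661, -0.24697515,  0.7612955 ]), 'torque': array([ 0.00920947, -0.02393155, -0.0266039 ]), 'gripper_force': 0.0, 'width': 85.34728628390641}Traceback (most recent call last):
  File "<stdin>", line 4, in <module>
  File "h.py", line 6, in pts
    w=c@np.array(p["rotation"]).T+np.array(p["position"]); w[z==0]=np.nan
      ~~~~~~~~~~~~~~~~~~~~~~~~~~~^~~~~~~~~~~~~~~~~~~~~~~~
ValueError: operands could not be broadcast together with shapes (420,560) (3,)
```

View pics/top1.png

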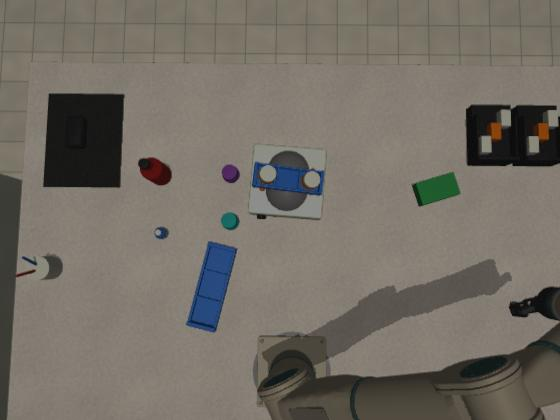

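The top view shows the mixer at about (288,182), with the tray across it and jars at (267,173) and (312,180). The purple and turquoise decoys are to its left, and the larger tray is at (212,287). The camera rotation is evidently given as roll, pitch, yaw.

```bash
sed -i 's/np.array(p\["rotation"\]).T/Rot.from_euler("xyz",p["rotation"]).as_matrix().T/; 1a from scipy.spatial.transform import Rotation as Rot' h.py
python3 - <<'E'
from h import *
for n in("top","scene"):
    p=get_image(n); save(p,n+"1.png"); print(p["rotation"],p["position"],p["fx"]); w=pts(p); np.savez("/tmp/"+n+"1.npz",w=w,c=p["color"])
    for k in("mixer","tray","jar_a","flask","carton","ink_bottle"):
        for b in models.boxes_of(p,k):
            r=np.array(b["rect"]); u,v=((r[:2]+r[2:])/2).astype(int)
            print(n,k,r.round(),round(b["score"],2),w[v,u].round())
    # white jar caps / blue tray near mixer
    c=cv2.cvtColor(p["color"],cv2.COLOR_RGB2HSV)
    m=(c[...,0]>100)&(c[...,0]<125)&(c[...,1]>150)&(w[...,2]>95)
    q=w[m]; print("blue",len(q),np.nanmin(q,0).round(),np.nanmax(q,0).round())
    if n=="top":
        hm=((w[...,2]>62)&(w[...,2]<76)).astype(np.uint8)
        i=np.argwhere(hm); q=w[hm>0]; print("mixer top",len(q))
        q=q[np.abs(q[:,:2]-np.nanmedian(q[:,:2],0)).max(1)<170]
        print("rect",cv2.minAreaRect(q[:,:2].astype(np.float32)))
        print("trayrect",cv2.minAreaRect(w[m][:,:2].astype(np.float32)))
E
```

```text
[ 0.10173447  0.00861674 -1.56089483] [ 331.26297011    5.62720398 1571.393269  ] 510.52709427406444
top mixer [247. 143. 328. 220.] 0.95 [557.  18. 116.]
top tray [190. 243. 237. 330.] 0.69 [250. 242.  -3.]
top tray [252. 160. 325. 196.] 0.6 [569.  16. 118.]
top jar_a [221. 208. 238. 228.] 0.8 [457. 191.  53.]
top jar_a [258. 166. 275. 184.] 0.78 [564.  76. 179.]
top jar_a [302. 169. 321. 190.] 0.61 [556. -49. 163.]
top jar_a [219. 165. 241. 181.] 0.58 [589. 193.  58.]
top flask [139. 157. 171. 183.] 0.75 [581. 396. 146.]
top carton [413. 171. 458. 207.] 0.82 [ 548. -427.   45.]
top ink_bottle [154. 228. 168. 241.] 0.58 [404. 395.  55.]
blue 1000 [315. -85.  99.] [604. 755. 161.]
mixer top 2987
rect ((567.6729125976562, 18.45124053955078), (219.6535186767578, 210.78114318847656), 85.83869934082031)
trayrect ((479.8841552734375, 340.90313720703125), (123.19647216796875, 875.3422241210938), 14.177364349365234)
[5.45647684e-01 2.91410484e-04 1.94964043e+00] [1119.9967373   244.67798196 1235.0440534 ] 524.316373369474
scene mixer [223. 204. 336. 312.] 0.84 [611.  31. 104.]
scene tray [361. 148. 432. 230.] 0.8 [242. 238.   1.]
scene tray [237. 216. 327. 262.] 0.69 [568.  22. 115.]
scene jar_a [332. 273. 351. 299.] 0.7 [605. 190.  54.]
scene jar_a [293. 224. 315. 254.] 0.66 [581.  81. 179.]
scene jar_a [246. 206. 271. 236.] 0.65 [569. -39. 164.]
scene jar_a [350. 224. 369. 252.] 0.62 [460. 190.  54.]
scene flask [416. 282. 458. 335.] 0.92 [614. 404. 139.]
scene carton [103. 178. 159. 211.] 0.76 [ 558. -421.   47.]
scene carton [293. 225. 314. 256.] 0.7 [584.  80. 178.]
scene carton [225. 201. 338. 310.] 0.56 [606.  34. 108.]
scene ink_bottle [435. 244. 454. 261.] 0.54 [417. 402.  45.]
blue 1207 [-579. -669.   99.] [608. 498. 385.]
```

View pics/scene1.png

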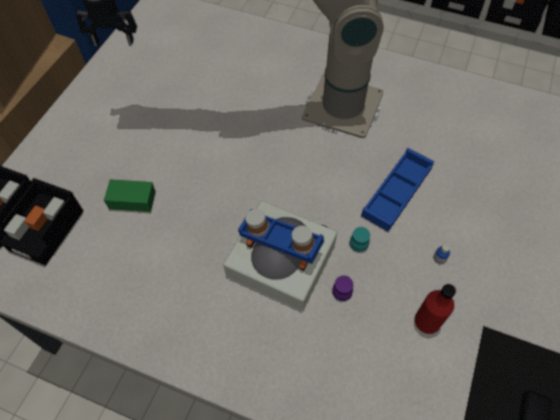

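The scene view agrees: mixer at (280,255), with the tray tipped toward the −y jar at (257,222). The heavy jar is therefore on the −y side, so I'll push the tray toward mixer +y from its −y end wall. First I need accurate positions in the mixer frame.

```bash
cat >> h.py <<'E'
C=np.array([567.7,18.5]); A=-0.073
X=np.array([np.cos(A),np.sin(A)]); Y=np.array([-np.sin(A),np.cos(A)])
def tray(w,col):
    c=cv2.cvtColor(col,cv2.COLOR_RGB2HSV); d=w[...,:2]-C
    l=np.stack([d@X,d@Y,w[...,2]],-1)
    near=(np.abs(l[...,0])<70)&(np.abs(l[...,1])<175)
    m=near&(c[...,0]>100)&(c[...,0]<125)&(c[...,1]>150)&(l[...,2]>95)
    q=l[m]; print("blue n",len(q),"y",np.percentile(q[:,1],[.5,99.5]).round(1),"x",np.percentile(q[:,0],[1,99]).round(1), "rect",cv2.minAreaRect(q[:,:2].astype(np.float32)))
    j=l[near&(l[...,2]>150)&(c[...,1]<90)]
    o=[]
    for s in(-1,1):
        k=j[s*(j[:,1]-np.mean([j[:,1].min(),j[:,1].max()]))>0]
        o.append([*((k[:,:2].min(0)+k[:,:2].max(0))/2),np.median(k[:,2])]); print(" cap",np.round(o[-1],1),len(k))
    a,b=np.array(o); t=np.arctan2(b[2]-a[2],np.linalg.norm((b-a)[:2])); m=(a+b)/2
    print(" tilt",t.round(3),"mid y",m[1].round(1),"tray ctr y",(m[1]+60*np.sin(t)).round(1),"z",(m[2]-60*np.cos(t)).round(1))
def look():
    s=status.read_state(); p=get_image("top"); tray(pts(p),p["color"]); d=s["eef_pos"][:2]-C
    print("t",s["clock"],"tcp",s["eef_pos"].round(1),"local",(d@X).round(1),(d@Y).round(1),"yaw",s["tool_rot"][2].round(3),"F",s["force"].round(1))
    return p
E
python3 - <<'E'
from h import *
for n in("top","scene"):
    f=np.load(f"/tmp/{n}1.npz"); tray(f["w"],f["c"])
for y in(-140,-118): print(C+y*Y)
E
```

```text
blue n 980 y [-99.9  93.6] x [-38.2  29. ] rect ((-4.033378601074219, -3.2069931030273438), (195.71377563476562, 67.30653381347656), 88.764404296875)
 cap [ -5.  -69.5 160. ] 219
 cap [  3.5  61.5 178.5] 244
 tilt 0.14 mid y -4.0 tray ctr y 4.4 z 109.8
blue n 1167 y [-99.   95.9] x [-34.3  32.8] rect ((-2.497161865234375, -1.6048126220703125), (196.84091186523438, 70.29439544677734), 88.7329330444336)
 cap [ -4.8 -69.8 159.3] 293
 cap [ -6.4  62.4 177.9] 370
 tilt 0.14 mid y -3.7 tray ctr y 4.7 z 109.2
[ 557.48907465 -121.12713563]
[559.09364863 -99.1857286 ]
```

```bash
python3 -m handwheel '[{"delta_pos":[2.25,3.45,0],"yaw":0.08},{"delta_pos":[2.25,3.45,0],"yaw":0.08},{"delta_pos":[2.25,3.45,0],"yaw":0.08},{"delta_pos":[2.25,3.45,0],"yaw":0.08},{"delta_pos":[2.25,3.45,0],"yaw":0.08},{"delta_pos":[2.25,3.45,0],"yaw":0.08},{"delta_pos":[2.25,3.45,0],"yaw":0.08},{"delta_pos":[2.25,3.45,0],"yaw":0.08},{"delta_pos":[2.25,3.45,0],"yaw":0.08},{"delta_pos":[2.25,3.45,0],"yaw":0.08}]' -0.3; python3 -m handwheel '[{"delta_pos":[2.25,3.3,0],"yaw":0.08},{"delta_pos":[2.25,3.3,0],"yaw":0.08},{"delta_pos":[2.25,3.3,0],"yaw":0.08},{"delta_pos":[2.25,3.3,0],"yaw":0.08},{"delta_pos":[0,0,0],"yaw":0},{"delta_pos":[0,0,0],"yaw":0}]'
```

```text
clock: 1.58
eef_pos: [465.0, -257.8, 231.7]
tool_rot: [3.141, 0.0, 1.18]
force: [0.7, -0.9, -0.3]
width: 29.6
gripper_force: 0.0
clock: 2.08
eef_pos: [555.5, -124.3, 231.4]
tool_rot: [3.141, -0.001, 1.502]
force: [-0.1, -0.9, -0.3]
width: 29.8
gripper_force: 0.0
```

```bash
python3 -c "
from h import *
look()"
```

```text
blue n 974 y [-100.2   93.7] x [-38.7  29.7] rect ((-4.0130767822265625, -2.9568023681640625), (195.87648010253906, 67.44977569580078), 88.15704345703125)
 cap [ -14.4 -111.4  632.8] 2433
 cap [  4.7  60.2 178.7] 245
 tilt -1.207 mid y -25.6 tray ctr y -81.7 z 384.4
t 2.0833 tcp [ 555.5 -124.3  231.4] local -1.8 -143.3 yaw 1.502 F [-0.1 -0.9 -0.3]
```

```bash
sed -i 's/(l\[...,2\]>150)&/(l[...,2]>150)\&(l[...,2]<195)\&/' h.py
python3 -m handwheel '[{"delta_pos":[0,0,-3.1]},{"delta_pos":[0,0,-3.1]},{"delta_pos":[0,0,-3.1]},{"delta_pos":[0,0,-3.0]},{"delta_pos":[0,0,0]},{"delta_pos":[0.1,0.8,0]},{"delta_pos":[0.05,0.8,0]},{"delta_pos":[0.05,0.7,0]},{"delta_pos":[0,0,0]}]'; python3 -c "
from h import *
look()"
```

```text
blue n 975 y [-100.    93.7] x [-38.8  29.5] rect ((-3.7067337036132812, -2.8698959350585938), (195.89295959472656, 68.17802429199219), 88.2615737915039)
 cap [ -5.1 -70.7 160.5] 219
 cap [  4.6  61.5 177.8] 244
 tilt 0.13 mid y -4.6 tray ctr y 3.2 z 109.7
t 2.1333 tcp [ 554.2 -127.   231.2] local -2.8 -146.1 yaw 1.498 F [-0.1 -1.6 -0.1]schema error: expected keys delta_pos, yaw
```

```bash
python3 -m handwheel '[{"delta_pos":[0,0,-3.1],"yaw":0},{"delta_pos":[0,0,-3.1],"yaw":0},{"delta_pos":[0,0,-3.1],"yaw":0},{"delta_pos":[0,0,-3.0],"yaw":0},{"delta_pos":[0,0,0],"yaw":0},{"delta_pos":[0.1,0.9,0],"yaw":0},{"delta_pos":[0.05,0.8,0],"yaw":0},{"delta_pos":[0.05,0.7,0],"yaw":0},{"delta_pos":[0,0,0],"yaw":0},{"delta_pos":[0,0,0],"yaw":0}]'; python3 -c "
from h import *
p=look(); save(p,'top2.png')
p=get_image('wrist');save(p,'wrist2.png')"
```

```text
clock: 3.02
eef_pos: [557.3, -102.5, 110.0]
tool_rot: [3.139, 0.0, 1.498]
force: [0.3, 0.5, 0.1]
width: 29.9
gripper_force: 0.0
blue n 950 y [-99.2  93.8] x [-38.6  29.1] rect ((-4.133369445800781, -3.3600692749023438), (196.60452270507812, 67.39781951904297), 88.27915954589844)
 cap [-17.8 -82.8 160.6] 231
 cap [  4.4  61.4 178.4] 245
 tilt 0.121 mid y -10.7 tray ctr y -3.4 z 109.9
t 3.0167 tcp [ 557.3 -102.5  110. ] local -1.6 -121.5 yaw 1.498 F [0.3 0.5 0.1]
```

View pics/wrist2.png

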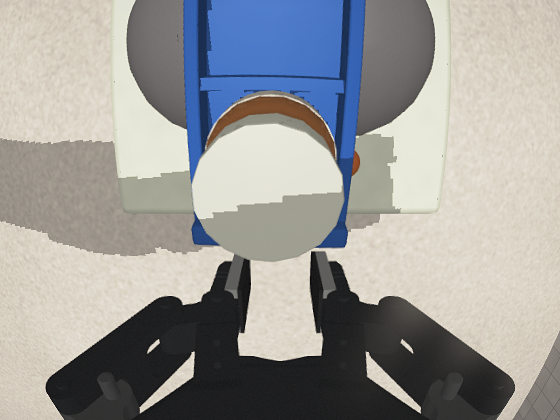

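The wrist view shows the two fingers centred behind the tray's end wall (row ~245, columns 192–347), with the jar clear of the gripper. I'll push slowly.

```bash
python3 -m handwheel '[{"delta_pos":[0.02,0.3,0],"yaw":0},{"delta_pos":[0.02,0.3,0],"yaw":0},{"delta_pos":[0.02,0.3,0],"yaw":0},{"delta_pos":[0.02,0.25,0],"yaw":0},{"delta_pos":[0.02,0.25,0],"yaw":0},{"delta_pos":[0.02,0.25,0],"yaw":0},{"delta_pos":[0.02,0.25,0],"yaw":0},{"delta_pos":[0.02,0.25,0],"yaw":0},{"delta_pos":[0,0,0],"yaw":0},{"delta_pos":[0,0,0],"yaw":0}]'; python3 -c "
from h import *
p=look()
w=pts(get_image('scene'));p=get_image('scene');tray(pts(p),p['color'])"
```

```text
clock: 3.95
eef_pos: [558.3, -87.6, 109.5]
tool_rot: [3.14, 0.007, 1.493]
force: [-1.0, -11.5, 7.7]
width: 29.9
gripper_force: 5.6
blue n 932 y [-91.5 101.9] x [-38.4  27.5] rect ((-5.116292953491211, 4.747222900390625), (197.07717895507812, 67.33859252929688), 89.84532928466797)
 cap [-12.8 -70.5 161.8] 196
 cap [  1.5  69.6 179.4] 243
 tilt 0.124 mid y -0.5 tray ctr y 7.0 z 111.0
t 3.95 tcp [558.3 -87.6 109.5] local -1.6 -106.5 yaw 1.493 F [ -1.  -11.5   7.7]
blue n 1184 y [-91.1 104. ] x [-35.1  30.5] rect ((-2.9629955291748047, 5.466270446777344), (198.16500854492188, 67.83428955078125), 89.68102264404297)
 cap [ -2.1 -75.9 161.9] 450
 cap [ -8.8  70.2 178.9] 373
 tilt 0.116 mid y -2.9 tray ctr y 4.0 z 110.8
```

```bash
python3 -m handwheel '[{"delta_pos":[0.02,0.25,0],"yaw":0},{"delta_pos":[0.02,0.25,0],"yaw":0},{"delta_pos":[0.02,0.25,0],"yaw":0},{"delta_pos":[0.02,0.25,0],"yaw":0},{"delta_pos":[0,0,0],"yaw":0},{"delta_pos":[0,0,0],"yaw":0}]'; python3 -c "
from h import *
p=look()
p=get_image('scene');tray(pts(p),p['color'])"
```

```text
clock: 4.6
eef_pos: [559.3, -80.6, 110.3]
tool_rot: [3.139, 0.01, 1.491]
force: [-1.2, -16.5, 13.4]
width: 29.9
gripper_force: 8.4
blue n 933 y [-84.9 109.3] x [-38.   27.9] rect ((-4.834135055541992, 12.589614868164062), (197.4178924560547, 67.3818130493164), 89.98471069335938)
 cap [-13.3 -60.5 163.1] 192
 cap [  1.3  76.1 180.9] 242
 tilt 0.129 mid y 7.8 tray ctr y 15.5 z 112.5
t 4.6 tcp [559.3 -80.6 110.3] local -1.2 -99.5 yaw 1.491 F [ -1.2 -16.5  13.4]
blue n 1194 y [-84.9 110.9] x [-35.   30.7] rect ((-2.9055824279785156, 12.490158081054688), (68.72105407714844, 197.8491668701172), 0.0028482857160270214)
 cap [ -0.7 -71.1 163. ] 445
 cap [ -8.8  76.6 180. ] 381
 tilt 0.114 mid y 2.7 tray ctr y 9.6 z 111.9
```

```bash
python3 -m handwheel '[{"delta_pos":[0.02,0.2,0],"yaw":0},{"delta_pos":[0.02,0.2,0],"yaw":0},{"delta_pos":[0.02,0.2,0],"yaw":0},{"delta_pos":[0,0,0],"yaw":0},{"delta_pos":[0,0,0],"yaw":0}]'; python3 -c "
from h import *
p=look()
p=get_image('scene');tray(pts(p),p['color']);save(p,'scene3.png')"
```

```text
clock: 5.12
eef_pos: [560.0, -75.6, 110.6]
tool_rot: [3.138, 0.011, 1.491]
force: [-0.9, -18.4, 14.9]
width: 29.9
gripper_force: 9.3
blue n 932 y [-79.3 114.3] x [-37.7  28.1] rect ((-4.391502380371094, 17.378097534179688), (196.2281494140625, 67.318115234375), 89.69776153564453)
 cap [-13.7 -54.8 164.3] 184
 cap [ -4.9  77.7 181.1] 242
 tilt 0.125 mid y 11.5 tray ctr y 19.0 z 113.2
t 5.1167 tcp [560.  -75.6 110.6] local -0.8 -94.4 yaw 1.491 F [ -0.9 -18.4  14.9]
blue n 1205 y [-79.2 116.4] x [-34.3  31.3] rect ((-1.4160690307617188, 17.680740356445312), (198.6763458251953, 68.17236328125), 89.4410400390625)
 cap [ -0.8 -63.9 163.4] 442
 cap [ -8.2  82.8 181. ] 375
 tilt 0.12 mid y 9.4 tray ctr y 16.6 z 112.6
```

View pics/scene3.png

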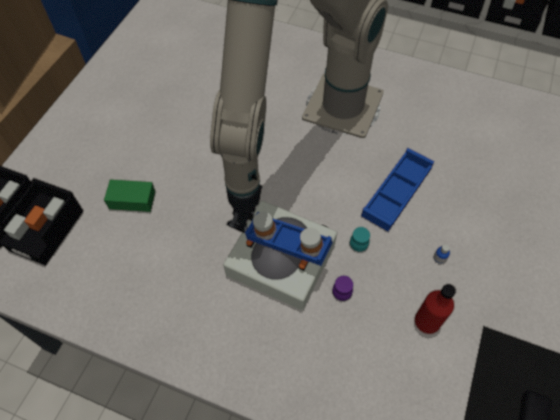

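The scene view shows the gripper behind the tray, which is still tipped, with both jars seated. Finger drag is pressing the near end down, so I'll back off after each step to let the tray move freely.

```bash
python3 -m handwheel '[{"delta_pos":[-0.05,-0.5,0],"yaw":0},{"delta_pos":[-0.07,-1,0],"yaw":0},{"delta_pos":[0,0,0],"yaw":0},{"delta_pos":[0,0,0],"yaw":0},{"delta_pos":[0,0,0],"yaw":0},{"delta_pos":[0,0,0],"yaw":0}]'; python3 -c "
from h import *
p=look()
p=get_image('scene');tray(pts(p),p['color'])"
```

```text
clock: 5.72
eef_pos: [557.9, -79.7, 108.0]
tool_rot: [-3.141, -0.001, 1.498]
force: [0.3, 0.7, 0.1]
width: 30.2
gripper_force: 0.0
blue n 934 y [-76.5 116.8] x [-37.8  27.7] rect ((-4.37580680847168, 19.767822265625), (196.06503295898438, 67.64897155761719), 89.86296844482422)
 cap [-16.5 -59.1 167. ] 229
 cap [ -2.8  79.9 173.9] 228
 tilt 0.049 mid y 10.4 tray ctr y 13.3 z 110.5
t 5.7167 tcp [557.9 -79.7 108. ] local -2.6 -98.6 yaw 1.498 F [0.3 0.7 0.1]
blue n 1227 y [-78.  118.3] x [-34.4  31. ] rect ((-2.245086669921875, 19.759719848632812), (198.30767822265625, 69.04464721679688), 89.58056640625)
 cap [ -2.  -64.7 166.3] 468
 cap [ -5.4  86.8 174.3] 356
 tilt 0.052 mid y 11.0 tray ctr y 14.2 z 110.4
```

It has lifted off the stop. I'll retreat further and watch it settle.

```bash
python3 -m handwheel '[{"delta_pos":[-0.1,-1.5,0],"yaw":0},{"delta_pos":[-0.1,-1.5,0],"yaw":0},{"delta_pos":[0,0,0],"yaw":0},{"delta_pos":[0,0,0],"yaw":0},{"delta_pos":[0,0,0],"yaw":0},{"delta_pos":[0,0,0],"yaw":0},{"delta_pos":[0,0,0],"yaw":0},{"delta_pos":[0,0,0],"yaw":0},{"delta_pos":[0,0,0],"yaw":0},{"delta_pos":[0,0,0],"yaw":0}]'; cat > l.py <<'E'
from h import *
for i in range(5):
    p=get_image('scene');tray(pts(p),p['color'])
p=look()
E
python3 l.py|grep -v blue
```

```text
clock: 6.65
eef_pos: [556.0, -110.6, 108.3]
tool_rot: [3.142, -0.0, 1.497]
force: [-0.5, 0.0, -0.1]
width: 29.9
gripper_force: 0.0
 cap [ -2.9 -80.3 166.3] 487
 cap [ -7.2  83.7 174.5] 346
 tilt 0.05 mid y 1.7 tray ctr y 4.7 z 110.5
 cap [ -0.7 -80.3 166.6] 491
 cap [ -7.   83.9 174.9] 350
 tilt 0.05 mid y 1.8 tray ctr y 4.8 z 110.8
 cap [ -3.3 -80.6 166.5] 488
 cap [ -3.   79.3 174.6] 352
 tilt 0.051 mid y -0.7 tray ctr y 2.4 z 110.6
 cap [ -1.5 -80.5 166.3] 487
 cap [ -2.5  80.4 174.6] 352
 tilt 0.052 mid y -0.0 tray ctr y 3.1 z 110.5
 cap [ -2.  -80.8 166.4] 482
 cap [ -7.6  85.1 174.7] 352
 tilt 0.05 mid y 2.1 tray ctr y 5.1 z 110.6
 cap [-22.7 -74.5 166.8] 239
 cap [ -3.5  86.1 175.1] 232
 tilt 0.052 mid y 5.8 tray ctr y 8.9 z 111.0
t 6.9 tcp [ 556.  -110.9  108.3] local -2.2 -129.9 yaw 1.497 F [-0.8 -0.1  0.1]
```

It is settled and standing free, but the caps differ by 8 mm over 124 mm, a tilt of about 0.066 rad. That is too near the limit, and removing it takes about 3 mm more shift. I'll push again, slightly higher.

```bash
python3 -m handwheel '[{"delta_pos":[0.1,1.2,0.5],"yaw":0},{"delta_pos":[0.1,1.2,0.3],"yaw":0},{"delta_pos":[0,0.5,0],"yaw":0},{"delta_pos":[0.02,0.3,0],"yaw":0},{"delta_pos":[0.02,0.2,0],"yaw":0},{"delta_pos":[0,0,0],"yaw":0},{"delta_pos":[0,0,0],"yaw":0}]'; python3 -c "
from h import *
p=look()
p=get_image('scene');tray(pts(p),p['color'])"
```

```text
clock: 7.53
eef_pos: [558.3, -77.0, 116.2]
tool_rot: [-3.141, 0.0, 1.497]
force: [1.1, -1.0, -0.0]
width: 29.6
gripper_force: 0.0
blue n 939 y [-76.8 116. ] x [-37.7  28.2] rect ((-4.032617568969727, 18.858169555664062), (195.91346740722656, 67.93406677246094), 89.80772399902344)
 cap [-13.4 -56.3 166.9] 214
 cap [  1.8  82.4 175. ] 231
 tilt 0.058 mid y 13.1 tray ctr y 16.5 z 111.1
t 7.5333 tcp [558.3 -77.  116.2] local -2.4 -96.0 yaw 1.497 F [ 1.1 -1.  -0. ]
blue n 1230 y [-77.6 118.1] x [-34.6  31.3] rect ((-2.4168014526367188, 19.57147979736328), (198.61814880371094, 69.09015655517578), 89.46578216552734)
 cap [ -4.  -62.9 166.6] 468
 cap [ -6.4  85.9 174.4] 356
 tilt 0.053 mid y 11.5 tray ctr y 14.6 z 110.6
```

```bash
python3 -m handwheel '[{"delta_pos":[0.02,0.2,0],"yaw":0},{"delta_pos":[0.02,0.2,0.05],"yaw":0},{"delta_pos":[0.02,0.2,0.05],"yaw":0},{"delta_pos":[0,0.2,0.05],"yaw":0},{"delta_pos":[0,0,0],"yaw":0},{"delta_pos":[0,0,0],"yaw":0}]'; python3 -c "
from h import *
p=look()
p=get_image('scene');tray(pts(p),p['color'])"
```

```text
clock: 8.13
eef_pos: [558.9, -71.2, 118.1]
tool_rot: [3.141, 0.003, 1.495]
force: [0.2, -4.7, 2.4]
width: 30.0
gripper_force: 2.7
blue n 920 y [-74.1 119.2] x [-37.6  28.2] rect ((-4.041118621826172, 21.438209533691406), (197.3538360595703, 68.37907409667969), 89.57849884033203)
 cap [-12.5 -50.5 167.5] 207
 cap [ -3.3  82.9 173.9] 229
 tilt 0.048 mid y 16.2 tray ctr y 19.1 z 110.7
t 8.1333 tcp [558.9 -71.2 118.1] local -2.2 -90.1 yaw 1.495 F [ 0.2 -4.7  2.4]
blue n 1236 y [-75.4 120.8] x [-34.5  31.2] rect ((-1.6809730529785156, 21.391151428222656), (67.8932876586914, 200.33154296875), 0.08073394745588303)
 cap [ -1.6 -58.7 167.2] 455
 cap [ -3.2  83.  172.9] 351
 tilt 0.04 mid y 12.2 tray ctr y 14.6 z 110.1
```

```bash
python3 -m handwheel '[{"delta_pos":[0.02,0.15,0],"yaw":0},{"delta_pos":[0,0.15,0],"yaw":0},{"delta_pos":[0,0,0],"yaw":0},{"delta_pos":[-0.05,-0.5,0],"yaw":0},{"delta_pos":[-0.07,-1.5,0],"yaw":0},{"delta_pos":[-0.1,-1.5,0],"yaw":0},{"delta_pos":[0,0,0],"yaw":0},{"delta_pos":[0,0,0],"yaw":0},{"delta_pos":[0,0,0],"yaw":0},{"delta_pos":[0,0,0],"yaw":0}]'; python3 l.py
```

```text
clock: 9.07
eef_pos: [557.2, -99.3, 117.8]
tool_rot: [3.141, -0.001, 1.498]
force: [-0.0, 0.2, -1.0]
width: 29.9
gripper_force: 0.0
blue n 1238 y [-70.8 124. ] x [-34.7  31.2] rect ((-2.4697799682617188, 26.436485290527344), (68.85208129882812, 197.626953125), 0.007229626178741455)
 cap [ -1.1 -69.6 169.4] 485
 cap [ -4.3  88.  168.6] 338
 tilt -0.005 mid y 9.2 tray ctr y 8.9 z 109.0
blue n 1238 y [-71.3 124.2] x [-34.3  31.2] rect ((-1.8275375366210938, 26.297927856445312), (197.22398376464844, 69.45112609863281), 89.77470397949219)
 cap [ -0.3 -70.9 169. ] 489
 cap [ -3.7  87.  169.8] 335
 tilt 0.005 mid y 8.1 tray ctr y 8.4 z 109.4
blue n 1231 y [-71.4 124. ] x [-34.2  31.1] rect ((-1.937347412109375, 25.86017608642578), (68.41403198242188, 197.6444549560547), 0.2752969264984131)
 cap [ -2.1 -70.4 169.1] 486
 cap [ -2.8  87.1 169.8] 339
 tilt 0.004 mid y 8.3 tray ctr y 8.6 z 109.5
blue n 1232 y [-70.9 124.2] x [-34.7  31.3] rect ((-2.240480422973633, 26.418289184570312), (196.4685516357422, 68.80559539794922), 89.65943908691406)
 cap [ -2.6 -70.  169.3] 491
 cap [ -3.3  88.3 168.8] 334
 tilt -0.003 mid y 9.1 tray ctr y 9.0 z 109.0
blue n 1230 y [-70.4 124.1] x [-34.4  31. ] rect ((-1.6839675903320312, 26.77806854248047), (196.86898803710938, 68.33856201171875), 89.68827056884766)
 cap [ -2.6 -69.7 170.1] 490
 cap [ -4.5  88.8 167.4] 337
 tilt -0.017 mid y 9.6 tray ctr y 8.6 z 108.8
blue n 964 y [-70.6 124. ] x [-37.4  28.6] rect ((-3.6813621520996094, 26.73011016845703), (196.0545654296875, 68.4493408203125), 89.64646911621094)
 cap [-13.5 -64.2 170.7] 239
 cap [ -3.   89.2 166.5] 221
 tilt -0.027 mid y 12.5 tray ctr y 10.9 z 108.6
t 9.3167 tcp [ 557.1 -100.3  117.8] local -1.9 -119.3 yaw 1.498 F [-0.3  0.3 -0.4]
```

It is level on average and rocking gently. I'll retreat up and away, let it settle, and check.

```bash
python3 -m handwheel '[{"delta_pos":[-0.1,-2,0],"yaw":0},{"delta_pos":[-0.1,-2,1],"yaw":0},{"delta_pos":[0,-2,3],"yaw":0},{"delta_pos":[0,-2,3],"yaw":0},{"delta_pos":[0,-2,3],"yaw":0},{"delta_pos":[0,-2,2],"yaw":0},{"delta_pos":[0,0,0],"yaw":0},{"delta_pos":[0,0,0],"yaw":0},{"delta_pos":[0,0,0],"yaw":0},{"delta_pos":[0,0,0],"yaw":0}]'; for i in 1 2 3; do python3 -m handwheel '[{"delta_pos":[0,0,0],"yaw":0},{"delta_pos":[0,0,0],"yaw":0},{"delta_pos":[0,0,0],"yaw":0},{"delta_pos":[0,0,0],"yaw":0},{"delta_pos":[0,0,0],"yaw":0},{"delta_pos":[0,0,0],"yaw":0},{"delta_pos":[0,0,0],"yaw":0},{"delta_pos":[0,0,0],"yaw":0},{"delta_pos":[0,0,0],"yaw":0},{"delta_pos":[0,0,0],"yaw":0}]' >/dev/null; done
cat > m.py <<'E'
from h import *
for i in range(14):
    p=get_image('scene'); w=pts(p); l=(w[...,:2]-C)
    y=l@Y; x=l@X; z=w[...,2]; c=cv2.cvtColor(p["color"],cv2.COLOR_RGB2HSV)
    m=(abs(x)<60)&(z>155)&(z<195)&(c[...,1]<90)
    a,b=[np.median(z[m&(y>lo)&(y<hi)]) for lo,hi in((-70,0),(50,130))]
    print(status.read_state()["clock"],a.round(1),b.round(1),"tilt",((b-a)/124).round(3))
save(p,"scene_end.png"); look()
E
python3 m.py
```

```text
clock: 10.2
eef_pos: [554.3, -219.2, 236.6]
tool_rot: [-3.139, -0.002, 1.499]
force: [0.4, 0.5, 0.6]
width: 30.0
gripper_force: 0.0
12.75 170.0 166.7 tilt -0.026
12.8 169.6 166.8 tilt -0.023
12.85 169.9 166.7 tilt -0.025
12.9 170.1 166.6 tilt -0.028
12.95 169.8 166.7 tilt -0.025
13.0 170.0 167.0 tilt -0.024
13.05 169.9 166.5 tilt -0.028
13.1 169.9 166.6 tilt -0.027
13.15 170.0 166.5 tilt -0.028
13.2 169.8 166.7 tilt -0.025
13.25 169.9 166.9 tilt -0.024
13.3 169.8 166.9 tilt -0.023
13.35 169.6 166.8 tilt -0.023
13.4 169.7 166.4 tilt -0.026
blue n 963 y [-70.8 123.7] x [-37.4  28.3] rect ((-4.040655136108398, 26.762435913085938), (196.13331604003906, 67.55870819091797), 89.73680877685547)
 cap [ -4.2 -35.4 170.3] 223
 cap [ -2.6  89.1 167.1] 225
 tilt -0.025 mid y 26.8 tray ctr y 25.3 z 108.7
t 13.4 tcp [ 555.  -220.9  237.8] local 4.8 -239.7 yaw 1.497 F [-0.4  0.6  0.2]
```

View pics/scene_end.png

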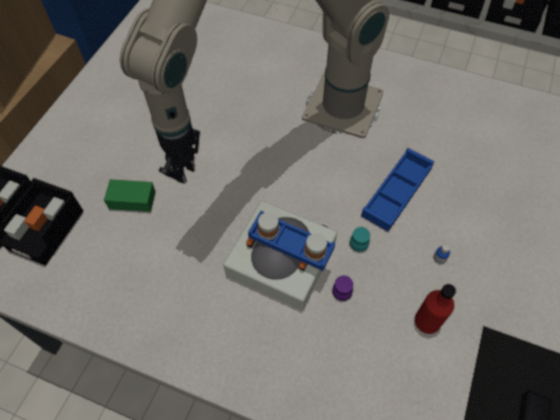

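The tray rests still on the hump at about (292,240), with both jars in their pockets, the arm clear and the bystanders untouched. Its tilt is about 0.025 rad, its offset about 26 mm and its height error about 1 mm, so everything is within limits and I'm handing in.

```bash
python3 -c "
from cell import ctrl
print(ctrl.finish_job())"
```

```text
the job is handed in; nothing more can be done
None
```

I handed the job in at about 13 s of the 72 s: the tray lies still on the hump alone, tilted about 0.025 rad and about 26 mm from the hump's top, with both jars in their pockets and the flask, carton and bottle undisturbed; the hand-in call gave no verdict.

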